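# Turn over a swatch board in a ring binder

## Task

Turn to the next page of the open swatch binder: get a fingertip under the index tab of the top board on the right-hand pile, swing that one board over the rings and push it down until it lies flat on the left-hand pile, then take the hand away. Turn it with the outside of the fingers only, without pinching, flinging or pressing it hard. Leave the next board lying where it is, and do not lift the binder, shove it about or disturb the things around it.

Things in the scene. Friction and masses are not known exactly. Their poses are not given: they have to be found in the camera images.
- binder: Open ring binder, loose on the table, 1.9 kg; dark covers 3 mm thick, 466 mm across both, 235 mm along the spine. Origin: underside, middle of the spine. Its x runs along the spine, away from the robot, y to the left, z up; turned up to 0.25 rad. Right (-y) and left (+y) lie piles of grey boards up to 40 mm above the table; lower boards sit up to 22 mm nearer the spine.
- ring_axis (a point): Middle of the boards' hinge line, the common axis of the three steel rings: 43 mm above the table over the middle of the spine; axes as the binder's, hinge line along x. Rings: 36 mm radius, at x = -70, 0 and 70 mm, tops 81 mm above the table.
- board (a joint): Angle of the board to turn, the top one on the right: 0 = flat on the right pile, 1.57 = upright, 3.14 = flat on the left pile (stops at both). Starts between 0.04 and 0.4. 60 to 110 g. Its holes drag on the rings (0.14 N m), so it stays where left; 1 to 1.5 N at the tab moves it. 210 mm along the spine, 3 mm thick, 26 to 176 mm from the hinge line, which lies in its mid-plane.
- board_tab (a point): Middle of the free edge of that board's white index tab, on its mid-plane; moves with the board. Tab: 42 mm wide along the spine, 2.6 mm thick, jutting 28 mm beyond the board's outer edge, its free edge 204 mm from the hinge line, 75 mm from the board's middle towards the robot (binder x = -75 mm). Below it is open space to the cover, 38 mm when the board is flat.
- next_board (a joint): Angle of the second board, directly under the first (mid-plane 3.6 mm lower), same size, same hinge line and drag, same meaning of the values; it starts at 0 and stays there.
- next_tab (a point): Middle of the free edge of the second board's tab, like the first but at the middle of the long edge (binder x = 0).
- cutter: Rotary cutter lying flat, about 160 mm long along its x, 60 mm wide, 25 mm high. Origin on its underside. Leave alone.
- spool: Standing thread spool, 38 mm across, 59 mm high. Origin at the middle of its underside. Leave alone.
- jar: Glass jar with a steel lid, 64 mm across, 75 mm high. Origin at the middle of its underside. Leave alone.
- ruler: Clear square quilting ruler, 165 mm, with four upright grip posts 35 mm high, lying on a round grey turning mat (300 mm across, 6 mm thick) to the left of the binder. Origin at the middle of its underside. Leave alone.

How it is judged (in metres and radians):
At the end, for the whole second after the job is handed in: The board lies flat on the left-hand pile (within 0.07 rad, about 15 mm at the tab's edge) and is at rest; the next board still lies on the right-hand pile (below 0.2 rad); the binder stands flat within 40 mm of where it was (value of joint board above 3.07 rad and value of joint next_board below 0.2 rad and distance of binder from where it was at the start of the episode below 0.04 m and angle between binder's own z axis and vertical below 0.05 rad and velocity of joint board below 0.05 rad/s); the robot touches nothing.
It fails at once if the next board is turned up too (beyond 0.2 rad) (value of joint next_board above 0.2 rad).
It fails at once if the board is flung (faster than 5 rad/s) (velocity of joint board above 5 rad/s).
It fails at once if the board is pinched while it is turned (fingers on it with over 15 N away from both piles) or pressed with over 60 N ((value of joint board between 0.15 and 2.95 rad and contact force between the fingers and board above 15 N) or contact force between the fingers and board above 60 N).
It fails at once if the binder is shoved more than 40 mm or lifted or tipped (distance of binder from where it was at the start of the episode above 0.04 m or height (world z) of binder above 0.015 m or angle between binder's own z axis and vertical above 0.1 rad).
It fails at once if a bystander is moved more than 20 mm (distance of any of cutter, spool, jar, ruler from where it was at the start of the episode above 0.02 m).
It also fails if it takes over 51 s, if anything falls off the work surface, if the arm or the gripper's body presses on something with over 40 N, if the wrist force passes 120 N, or if a joint passes its speed limit or range.

## Robot

A 6-joint arm with a two-finger parallel gripper is mounted at the origin on the work surface. World frame = base frame: x ahead of the robot, y to its left, z up, the work surface at z = 0. Lengths are in m, angles in degrees, forces in N, time in s.
With the tool pointing down it reaches from about 0.375 to 0.975 m from the base axis. Payload 3.8 kg.
Tool frame: the origin (TCP) lies between the finger pads; the fingertips stand 25 mm ahead of it and the grasp point (between the pads) lies 6 mm ahead of it (env.tip_reach is the distance from the TCP to the fingertips, in m); z points along the fingers, y is the line along which they close (so a half turn about z gives the same grasp; the last joint's range is limited). The gripper opens to 88 mm and grips with 3 to 60 N. Pads are 18 mm wide; open, the fingers measure 123 mm over their backs; the gripper's body (75 mm by 187 mm) begins 45 mm behind the grasp point.
Start: joints at [62.286, 15.12, 91.902, -0, 72.978, -2.114], TCP at [0.292, 0.609, 0.264] pointing down, gripper open.
Joint ranges: [-150.88, 150.88], [-54.13, 125.18], [17.81, 147.31], [-75.09, 255.09], [0, 152.58], [-146.25, 146.25]. Speed limits (degrees/s): [147.25, 147.25, 180, 180, 180, 180].

## Interface

Orientations are given as a 3x3 rotation matrix whose columns are the frame's x, y, z axes.
In Python, from bench import env gives the robot as it stands.
- The arm moves only by the tool step_arm, never from a script. Its argument "deltas" is text: rows parted by semicolons, each of 7 numbers parted by spaces: the turn, a rotation vector about the tool's x, y, z in rad, then the shift along the tool's x, y, z in cm, then the opening, from -1 (shut) to 1 (fully open). A call has exactly 8 rows; each row shifts and turns the commanded pose from where the row before left it, along the tool's axes as they then stand; what a row does not reach is not made up. A row lasts 1/10 s, in which the tool goes at most 50 mm and 8.59 degrees, less where a joint would pass 70% of its speed; a pose out of reach is approached as far as the arm can. A call with a gripper value outside its range is refused whole. The fingers move at their own pace and stop on an object; the grip force is fixed at half the most. Time passes only in rows, so rows that do not move let the fingers close, or fill a call up. It gives the time, the measured TCP pose, the force, the opening and the grip force at its end, in the units of the state.
- env.read_state(): the state, without advancing time (a new reading comes with each control period).
- env.capture(name): name is "scene" or "top" or "wrist"; returns the picture (384x512x3 uint8, red, green, blue); there is no depth.
- env.calibration(name): a dict with "mtx" (3x3 intrinsics, pixels), "k1" (the pictures are not rectified: a ray, as slopes to the right and down, at radius r is drawn at 1 + k1 r^2 times it, then the intrinsics apply), "xyz" and "attitude" of the camera in the world. Camera axes: x right, y up, looking along -z (the intrinsics and any distortion apply to the point x, -y, -z); pixel columns grow to the right and rows downward; lengths in m; the calibration is good to about 2 mm. A picture is of the moment at which its call begins: read the wrist's pose just before it. calibration takes no time and is no camera call; for the wrist camera it gives the pose at the moment of the call.
- env.close_job(): hands the job in; it is judged then, once.
The state is a dict: "time_s": time; "joint_pos": joint angles; "joint_vel": joint speeds; "joint_efforts": joint torques, N m; "tool_pos": TCP position; "ee_rot": TCP orientation; "force": force on the tool from outside, world axes, zero at the start; "moment": the same for the moment, N m; "width": finger opening in m; "finger_force": force on a finger pad.
Only numpy, scipy, OpenCV 4.12 (cv2) and the standard library are available. Lean on these libraries where they do the work, as an engineer would, in place of code of your own. Each camera call takes 0.05 s, during which the arm holds its last target. There are 200 camera calls.

## Working session

There is one attempt and no reset: what is moved stays moved. The work goes in short steps, Python scripts to look and compute and a tool call to move; the robot and the scene stay as the last step left them, time stands still between calls to the robot, and variables do not carry over. Pictures are saved under pics/ and viewed, at most 10 in all, crops included, and the job is handed in when it is done.

Besides the shell and the picture viewer there is one more tool, called after "Request:" as name(argument=value, ...), one argument or row to a line, values as JSON. step_arm: Moves the arm, as the interface text tells. Its arguments: {"type":"object","properties":{"deltas":{"type":"string"}},"required":["deltas"]}

```bash
ls; mkdir -p pics; python3 - <<'E'
from bench import env
import cv2,numpy as np
s=env.read_state();print(s['tool_pos'],s['ee_rot'],s['time_s'],env.tip_reach)
for n in('scene','top'):
    im=env.capture(n);cv2.imwrite(f'pics/{n}0.png',im[...,::-1]);c=env.calibration(n);print(n,c)
E
```

```text
pics
[0.29136983 0.60817768 0.2624188 ] [[-9.01819402e-01  4.32112007e-01 -9.89724142e-04]
 [ 4.32113136e-01  9.01817364e-01 -1.91806441e-03]
 [ 6.37317570e-05 -2.15742050e-03 -9.99997671e-01]] 0.0 0.025
scene {'mtx': array([[367.60759597,   0.        , 255.71769738],
       [  0.        , 367.60759597, 191.82487504],
       [  0.        ,   0.        ,   1.        ]]), 'k1': -0.11865856068611551, 'xyz': array([ 0.9308612 , -0.59639891,  0.93161879]), 'attitude': array([[ 0.81958925, -0.42595267,  0.38319419],
       [ 0.5727356 ,  0.62744274, -0.52753156],
       [-0.01572894,  0.65182815,  0.75820358]])}
top {'mtx': array([[466.85347096,   0.        , 255.53811332],
       [  0.        , 466.85347096, 194.30988423],
       [  0.        ,   0.        ,   1.        ]]), 'k1': 0.004604107807297713, 'xyz': array([0.34073051, 0.03997183, 1.66355944]), 'attitude': array([[ 0.02770642,  0.99500151, -0.09593932],
       [-0.99944561,  0.02934633,  0.01572439],
       [ 0.01846126,  0.09545047,  0.99526298]])}
```

View pics/top0.png

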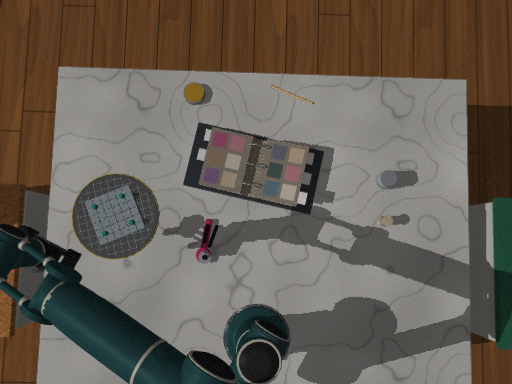

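View pics/scene0.png

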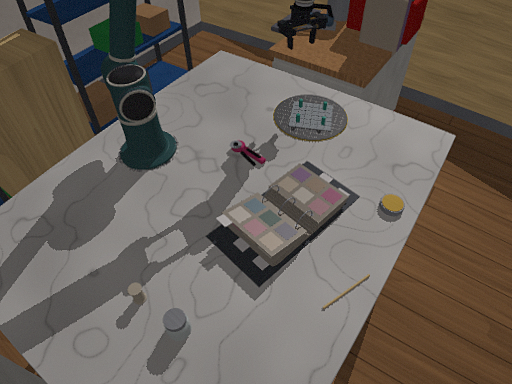

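The top view shows the binder with corners near (198,122), (184,186), (310,214) and (333,148). The rings are near column 258, and a bright tab is near (303,198), which is at (224,220) in the scene view. I'll zoom in on both.

```bash
cat >h.py <<'E'
import numpy as np,cv2
from bench import env
def ray(n,uv):
    c=env.calibration(n);f=c['mtx'][0,0];d=(np.array(uv,float)-c['mtx'][:2,2])/f
    u=d.copy()
    for _ in range(20):u=d/(1+c['k1']*(u@u))
    v=c['attitude']@np.array([u[0],-u[1],-1]);return c['xyz'],v
def plane(n,uv,z):
    o,v=ray(n,uv);return o+v*(z-o[2])/v[2]
def two(n1,a,n2,b):
    o,v=ray(n1,a);p,w=ray(n2,b);v=v/np.linalg.norm(v);w=w/np.linalg.norm(w)
    t=np.linalg.lstsq(np.c_[v,-w],p-o,rcond=None)[0];A=o+t[0]*v;B=p+t[1]*w
    return (A+B)/2,np.linalg.norm(A-B)
def proj(n,P,c=None):
    c=c or env.calibration(n);q=c['attitude'].T@(np.array(P)-c['xyz']);u=np.array([q[0],-q[1]])/-q[2]
    return c['mtx'][0,0]*u*(1+c['k1']*(u@u))+c['mtx'][:2,2]
E
python3 - <<'E'
import cv2,numpy as np
a=cv2.imread('pics/top0.png')[110:225,175:345];b=cv2.imread('pics/scene0.png')[155:290,195:365]
cv2.imwrite('pics/z.png',np.vstack([cv2.resize(a,None,fx=3.4,fy=2.6*1.0 and 2.6,interpolation=3),cv2.resize(b,(578,300),interpolation=3)]))
for n,i,s in(('ztop',a,4),('zsc',b,4)):cv2.imwrite(f'pics/{n}.png',cv2.resize(i,None,fx=s,fy=s,interpolation=3))
E
```

```text
(no output)
```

View pics/ztop.png

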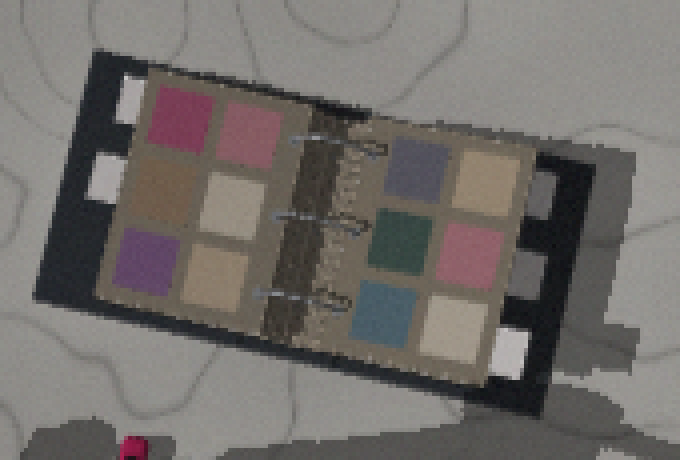

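View pics/zsc.png

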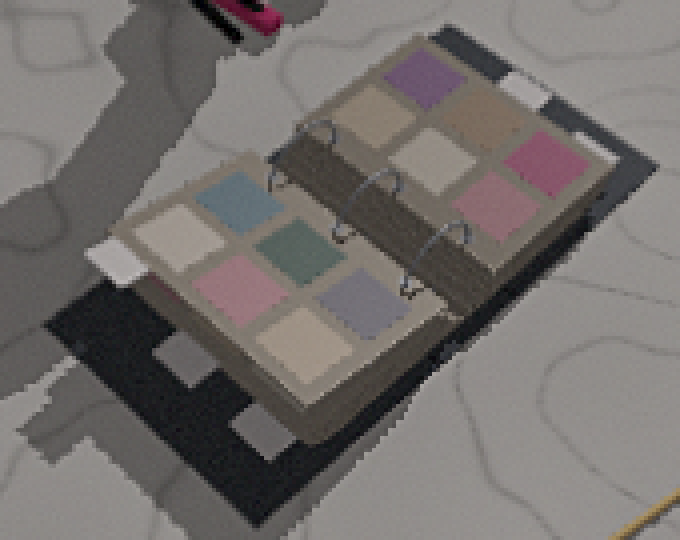

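The top zoom shows cover corners at crop (95,50), (35,300), (543,416) and (597,163). The target tab's free edge runs (527,329)–(522,382). In the scene zoom that free edge runs (86,252)–(124,286).

```bash
python3 - <<'E'
from h import *
T=lambda x,y:((x+.5)/4-.5+175,(y+.5)/4-.5+110)
S=lambda x,y:((x+.5)/4-.5+195,(y+.5)/4-.5+155)
np.set_printoptions(precision=4,suppress=True)
C=[plane('top',T(*p),.003) for p in((95,50),(35,300),(543,416),(597,163))]
C=np.array(C);print(C)
ex=(C[0]-C[1]+C[3]-C[2])[:2];ey=(C[0]-C[3]+C[1]-C[2])[:2]
print(np.linalg.norm(ex)/2,np.linalg.norm(ey)/2)
yx=np.arctan2(ex[1],ex[0]);yy=np.arctan2(-ey[0],ey[1]);yaw=(yx*.235+yy*.466)/.701;o=C.mean(0);print(o,yx,yy)
# scene cross-check
Cs=np.array([plane('scene',S(*p),.003) for p in((657,166),(258,527),(47,322))]);print(Cs)
R=np.array([[np.cos(yaw),-np.sin(yaw)],[np.sin(yaw),np.cos(yaw)]])
print('yaw',yaw,'in binder',(Cs[:,:2]-o[:2])@R)
for a,b in(((527,329),(86,252)),((522,382),(124,286)),((522,382),(86,252)),((527,329),(124,286))):
    P,e=two('top',T(*a),'scene',S(*b));q=(P[:2]-o[:2])@R;print(P,e,q,np.hypot(q[1],P[2]-.043),np.arctan2(P[2]-.043,-q[1]))
# board outer corner heights
for n in ((.082,.1665),(.167,.06)):pass
# bystanders rough
for nm,uv,z in(('jar/spool lids',(388,179),.075),('spool',(385,221),.059),('mustard',(194,93),.075),('cutter',(207,228),.02),('cuttertip',(204,259),.02),('ruler',(115,213),.01)):print(nm,plane('top',uv,z))
E
```

```text
[[ 0.757   0.2278  0.003 ]
 [ 0.5279  0.2723  0.003 ]
 [ 0.4374 -0.1837  0.003 ]
 [ 0.6676 -0.2289  0.003 ]]
0.23398757666613085 0.4651330586501454
[0.5975 0.0219 0.003 ] -0.1926379509866164 -0.1946620000564708
[[ 0.7549  0.2262  0.003 ]
 [ 0.6654 -0.2257  0.003 ]
 [ 0.4368 -0.1771  0.003 ]]
yaw -0.19398346720138412 in binder [[ 0.1151  0.2308]
 [ 0.1144 -0.2298]
 [-0.1193 -0.2262]]
[ 0.4938 -0.1621  0.1216] 0.02478980713018346 [-0.0663 -0.2005] 0.21532604058176993 0.37361312756784265
[ 0.4749 -0.1492  0.0458] 0.029695236445653684 [-0.0873 -0.1915] 0.19148186495185412 0.014590888229109096
[ 0.4627 -0.1528  0.0844] 0.004711797235262338 [-0.0986 -0.1974] 0.20165104500000963 0.20655833578811716
[ 0.5059 -0.1585  0.0839] 0.0016166883504485545 [-0.0551 -0.1947] 0.19892055181321816 0.20706482533373582
jar/spool lids [ 0.5603 -0.4401  0.075 ]
spool [ 0.4161 -0.4346  0.059 ]
mustard [0.8418 0.2389 0.075 ]
cutter [0.3755 0.1808 0.02  ]
cuttertip [0.2676 0.1872 0.02  ]
ruler [0.4194 0.5072 0.01  ]
```

```bash
cat >>h.py <<'E'
from scipy.spatial.transform import Rotation as Ro
O=np.array([.597,.022,0]);YAW=-.194
B=Ro.from_euler('z',YAW).as_matrix()
def Rt(tilt):  # tool y along binder x, z leaning to +y_b by tilt from straight down
    a=np.radians(tilt);z=np.array([0,np.sin(a),-np.cos(a)]);y=np.array([1.,0,0])
    return B@np.c_[np.cross(y,z),y,z]
def tip():
    s=env.read_state();t=s['tool_pos']+.025*s['ee_rot'][:,2];return B.T@(t-O),s
def rows(wps,start=None):
    """wps: (tip xyz in binder frame, tilt, nrows); prints rows"""
    p,s=tip();R=s['ee_rot'];P=s['tool_pos']
    if start is not None: R=Rt(start[1]);P=O+B@np.array(start[0])-.025*R[:,2]
    out=[]
    for q,tl,n in wps:
        R2=Rt(tl);P2=O+B@np.array(q)-.025*R2[:,2]
        rv=Ro.from_matrix(R.T@R2).as_rotvec();d=(P2-P)/n
        if np.linalg.norm(rv)/n>.149 or np.linalg.norm(d)>.05:print('TOO FAST',np.linalg.norm(rv)/n,np.linalg.norm(d))
        for k in range(n):
            Rk=R@Ro.from_rotvec(rv*k/n).as_matrix()
            out.append(' '.join(f'{v:g}' for v in list(np.round(rv/n,3)+0.)+list(np.round(Rk.T@d*100,2)+0.)+[-1]))
        R,P=R2,P2
    for i in range(0,len(out),8):print('; '.join(out[i:i+8]),'\n')
def rep():
    p,s=tip();print('t',s['time_s'],'tip_b',p.round(4),'r',np.hypot(p[1],p[2]-.043).round(4),'phi',np.arctan2(p[2]-.043,-p[1]).round(3),'F',s['force'].round(2),'j',s['joint_pos'].round(0),'w',s['width'],'tilt',(B.T@s['ee_rot'])[:,2].round(2))
E
python3 -c "
from h import *
print(B.T@(np.array([.45,.2,.28])-O))
rows([([-.15,.15,.26],20,14),([-.076,-.275,.22],45,18)])"
```

```text
[-0.17855822  0.14632144  0.28      ]
-0.017 0.021 0.093 -2.49 -2.12 -0.15 -1; -0.017 0.021 0.093 -2.67 -1.88 -0.23 -1; -0.017 0.021 0.093 -2.83 -1.62 -0.32 -1; -0.017 0.021 0.093 -2.96 -1.34 -0.41 -1; -0.017 0.021 0.093 -3.06 -1.06 -0.49 -1; -0.017 0.021 0.093 -3.13 -0.76 -0.57 -1; -0.017 0.021 0.093 -3.18 -0.45 -0.65 -1; -0.017 0.021 0.093 -3.19 -0.15 -0.72 -1 

-0.017 0.021 0.093 -3.17 0.16 -0.79 -1; -0.017 0.021 0.093 -3.13 0.47 -0.85 -1; -0.017 0.021 0.093 -3.05 0.77 -0.91 -1; -0.017 0.021 0.093 -2.94 1.07 -0.96 -1; -0.017 0.021 0.093 -2.81 1.35 -1 -1; -0.017 0.021 0.093 -2.65 1.62 -1.03 -1; 0 0.024 0 -2.35 0.41 -0.59 -1; 0 0.024 0 -2.34 0.41 -0.64 -1 

0 0.024 0 -2.32 0.41 -0.7 -1; 0 0.024 0 -2.3 0.41 -0.76 -1; 0 0.024 0 -2.29 0.41 -0.81 -1; 0 0.024 0 -2.27 0.41 -0.87 -1; 0 0.024 0 -2.24 0.41 -0.92 -1; 0 0.024 0 -2.22 0.41 -0.97 -1; 0 0.024 0 -2.2 0.41 -1.03 -1; 0 0.024 0 -2.17 0.41 -1.08 -1 

0 0.024 0 -2.14 0.41 -1.13 -1; 0 0.024 0 -2.12 0.41 -1.19 -1; 0 0.024 0 -2.09 0.41 -1.24 -1; 0 0.024 0 -2.06 0.41 -1.29 -1; 0 0.024 0 -2.02 0.41 -1.34 -1; 0 0.024 0 -1.99 0.41 -1.38 -1; 0 0.024 0 -1.96 0.41 -1.43 -1; 0 0.024 0 -1.92 0.41 -1.48 -1
```

Request:
step_arm(
  deltas="-0.017 0.021 0.093 -2.5 -2.1 -0.15 -1; -0.017 0.021 0.093 -2.7 -1.9 -0.2 -1; -0.017 0.021 0.093 -2.8 -1.6 -0.3 -1; -0.017 0.021 0.093 -3 -1.3 -0.4 -1; -0.017 0.021 0.093 -3.1 -1.1 -0.5 -1; -0.017 0.021 0.093 -3.1 -0.8 -0.6 -1; -0.017 0.021 0.093 -3.2 -0.5 -0.65 -1; -0.017 0.021 0.093 -3.2 -0.2 -0.7 -1",
)

```text
time_s: 0.9
tool_pos: [0.3975, 0.367, 0.2744]
ee_rot: [[-0.363, 0.932, -0.015], [0.91, 0.358, 0.21], [0.201, 0.063, -0.978]]
force: [-0.3, 0.8, -0.1]
width: 0.0265
finger_force: 0.0
```

Request:
step_arm(
  deltas="-0.017 0.021 0.093 -3.2 0.2 -0.8 -1; -0.017 0.021 0.093 -3.1 0.5 -0.85 -1; -0.017 0.021 0.093 -3.1 0.8 -0.9 -1; -0.017 0.021 0.093 -2.9 1.1 -1 -1; -0.017 0.021 0.093 -2.8 1.4 -1 -1; -0.017 0.021 0.093 -2.7 1.6 -1 -1; 0 0.024 0 -2.4 0.4 -0.6 -1; 0 0.024 0 -2.3 0.4 -0.6 -1",
)

```text
time_s: 1.7
tool_pos: [0.477, 0.1388, 0.2783]
ee_rot: [[0.175, 0.981, 0.082], [0.904, -0.193, 0.381], [0.39, 0.008, -0.921]]
force: [-0.5, -0.5, 0.3]
width: 0.0002
finger_force: 0.0
```

```bash
python3 -c "
from h import *
rep()
rows([([-.076,-.275,.22],45,16)])"
```

```text
t 1.7 tip_b [-0.1401  0.1012  0.2553] r 0.2352 phi 2.016 F [-0.54 -0.53  0.28] j [ -1.  -9. 119.  24.  68.   2.] w 0.0002124387252304089 tilt [ 0.01  0.39 -0.92]
0 0.024 0 -2.31 0.4 -0.7 -1; 0 0.024 0 -2.29 0.4 -0.75 -1; 0 0.024 0 -2.27 0.4 -0.81 -1; 0 0.024 0 -2.25 0.4 -0.86 -1; 0 0.024 0 -2.23 0.4 -0.92 -1; 0 0.024 0 -2.21 0.4 -0.97 -1; 0 0.024 0 -2.19 0.4 -1.03 -1; 0 0.024 0 -2.16 0.4 -1.08 -1 

0 0.024 0 -2.13 0.4 -1.13 -1; 0 0.024 0 -2.11 0.4 -1.18 -1; 0 0.024 0 -2.08 0.4 -1.23 -1; 0 0.024 0 -2.05 0.4 -1.28 -1; 0 0.024 0 -2.01 0.4 -1.33 -1; 0 0.024 0 -1.98 0.4 -1.38 -1; 0 0.024 0 -1.95 0.4 -1.43 -1; 0 0.024 0 -1.91 0.4 -1.47 -1
```

Works as planned. I'll continue to the hover on the right side.

Request:
step_arm(
  deltas="0 0.024 0 -2.3 0.4 -0.7 -1; 0 0.024 0 -2.3 0.4 -0.75 -1; 0 0.024 0 -2.3 0.4 -0.8 -1; 0 0.024 0 -2.25 0.4 -0.85 -1; 0 0.024 0 -2.25 0.4 -0.9 -1; 0 0.024 0 -2.2 0.4 -1 -1; 0 0.024 0 -2.2 0.4 -1 -1; 0 0.024 0 -2.15 0.4 -1.1 -1",
)

```text
time_s: 2.5
tool_pos: [0.4712, -0.0557, 0.2577]
ee_rot: [[0.156, 0.981, 0.114], [0.815, -0.193, 0.547], [0.559, 0.007, -0.829]]
force: [0.8, -0.1, -0.2]
width: 0.0001
finger_force: 0.0
```

Request:
step_arm(
  deltas="0 0.024 0 -2.15 0.4 -1.1 -1; 0 0.024 0 -2.1 0.4 -1.2 -1; 0 0.024 0 -2.1 0.4 -1.2 -1; 0 0.024 0 -2.05 0.4 -1.3 -1; 0 0.024 0 -2 0.4 -1.3 -1; 0 0.024 0 -2 0.4 -1.4 -1; 0 0.024 0 -1.95 0.4 -1.4 -1; 0 0.024 0 -1.9 0.4 -1.5 -1",
)

```text
time_s: 3.3
tool_pos: [0.4658, -0.2504, 0.2373]
ee_rot: [[0.132, 0.981, 0.141], [0.695, -0.193, 0.693], [0.707, 0.007, -0.707]]
force: [-0.3, 0.7, 0.1]
width: 0.0005
finger_force: 0.0
```

```bash
python3 -c "
from h import *
rep()
rows([([-.076,-.265,.064],45,8)])"
```

```text
t 3.3 tip_b [-0.0761 -0.2749  0.2196] r 0.3268 phi 0.571 F [-0.27  0.68  0.14] j [-50.  16. 104.  33.  92. -48.] w 0.0005039808613476785 tilt [ 0.    0.71 -0.71]
0.001 0 0.001 -1.29 -0.01 1.46 -1; 0.001 0 0.001 -1.29 -0.01 1.46 -1; 0.001 0 0.001 -1.29 -0.01 1.46 -1; 0.001 0 0.001 -1.29 -0.01 1.46 -1; 0.001 0 0.001 -1.29 0 1.46 -1; 0.001 0 0.001 -1.29 0 1.46 -1; 0.001 0 0.001 -1.29 0 1.46 -1; 0.001 0 0.001 -1.29 0 1.46 -1
```

Request:
step_arm(
  deltas="0 0 0 -1.3 0 1.45 -1; 0 0 0 -1.3 0 1.45 -1; 0 0 0 -1.3 0 1.45 -1; 0 0 0 -1.3 0 1.45 -1; 0 0 0 -1.3 0 1.45 -1; 0 0 0 -1.3 0 1.45 -1; 0 0 0 -1.3 0 1.45 -1; 0 0 0 -1.3 0 1.45 -1",
)

```text
time_s: 4.1
tool_pos: [0.469, -0.2414, 0.0808]
ee_rot: [[0.131, 0.981, 0.141], [0.696, -0.192, 0.692], [0.706, 0.008, -0.708]]
force: [0.1, -0.3, 0.0]
width: 0.0005
finger_force: 0.0
```

```bash
python3 - <<'E'
from h import *
rep()
a=env.capture('top')[110:240,230:360];b=env.capture('scene')[155:285,165:295]
o=np.hstack([cv2.resize(i,None,fx=3,fy=3,interpolation=3) for i in(a,b)])
cv2.imwrite('pics/pre.png',o[...,::-1])
rows([([-.076,-.193,.064],45,8)])
E
```

```text
t 4.1 tip_b [-0.0747 -0.2655  0.0631] r 0.2663 phi 0.075 F [ 0.06 -0.32  0.01] j [-50.  27. 109.  35.  78. -56.] w 0.0004781271787687923 tilt [ 0.01  0.71 -0.71]
0 0 0 0.65 0.01 0.61 -1; 0 0 0 0.65 0.01 0.61 -1; 0 0 0 0.65 0.01 0.61 -1; 0 0 0 0.65 0.01 0.61 -1; 0 0 0 0.65 0.01 0.61 -1; 0 0 0 0.65 0.01 0.61 -1; 0 0 0 0.65 0.01 0.61 -1; 0 0 0 0.65 0.01 0.61 -1
```

View pics/pre.png

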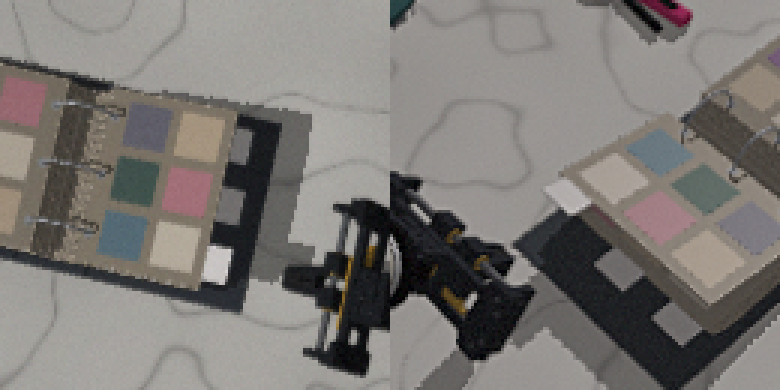

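The closed fingertip is at crop (288,275), level with the tab at (215,265) and just outside the cover. I'll move it in under the tab.

Request:
step_arm(
  deltas="0 0 0 0.65 0 0.6 -1; 0 0 0 0.65 0 0.6 -1; 0 0 0 0.65 0 0.6 -1; 0 0 0 0.65 0 0.6 -1; 0 0 0 0.65 0 0.6 -1; 0 0 0 0.65 0 0.6 -1; 0 0 0 0.65 0 0.6 -1; 0 0 0 0.65 0 0.6 -1",
)

```text
time_s: 5.0
tool_pos: [0.4827, -0.1718, 0.085]
ee_rot: [[0.131, 0.981, 0.141], [0.697, -0.193, 0.691], [0.705, 0.008, -0.709]]
force: [-0.8, -2.9, -0.4]
width: 0.0005
finger_force: 1.4
```

```bash
python3 - <<'E'
from h import *
rep()
p,s=tip()
def arc(a,r):return [-.075,-r*np.cos(a),.043+r*np.sin(a)]
rows([([-.075,-.192,.09],45,8)])
E
```

```text
t 5.0 tip_b [-0.0746 -0.1946  0.0673] r 0.1961 phi 0.124 F [-0.84 -2.93 -0.41] j [-44.  23. 114.  38.  75. -54.] w 0.00047563876283209785 tilt [ 0.01  0.71 -0.71]
0.001 0 0.001 0.22 0 -0.18 -1; 0.001 0 0.001 0.22 0 -0.18 -1; 0.001 0 0.001 0.22 0 -0.18 -1; 0.001 0 0.001 0.22 0 -0.18 -1; 0.001 0 0.001 0.22 0 -0.18 -1; 0.001 0 0.001 0.22 0 -0.18 -1; 0.001 0 0.001 0.22 0 -0.18 -1; 0.001 0 0.001 0.22 0 -0.18 -1
```

Request:
step_arm(
  deltas="0 0 0 0.2 0 -0.2 -1; 0 0 0 0.2 0 -0.2 -1; 0 0 0 0.2 0 -0.2 -1; 0 0 0 0.2 0 -0.2 -1; 0 0 0 0.2 0 -0.2 -1; 0 0 0 0.2 0 -0.2 -1; 0 0 0 0.2 0 -0.2 -1; 0 0 0 0.2 0 -0.2 -1",
)

```text
time_s: 5.8
tool_pos: [0.4824, -0.1723, 0.1079]
ee_rot: [[0.131, 0.981, 0.141], [0.696, -0.193, 0.692], [0.706, 0.008, -0.708]]
force: [-0.1, -0.3, -1.6]
width: 0.0003
finger_force: 0.4
```

```bash
python3 - <<'E'
from h import *
rep()
a=env.capture('top')[110:240,230:360];b=env.capture('scene')[155:285,165:295]
o=np.hstack([cv2.resize(i,None,fx=3,fy=3,interpolation=3) for i in(a,b)])
cv2.imwrite('pics/lift.png',o[...,::-1])
E
```

```text
t 5.8 tip_b [-0.0749 -0.1951  0.0902] r 0.2007 phi 0.238 F [-0.11 -0.25 -1.57] j [-44.  21. 114.  38.  77. -53.] w 0.0003452235833599796 tilt [ 0.01  0.71 -0.71]
```

View pics/lift.png

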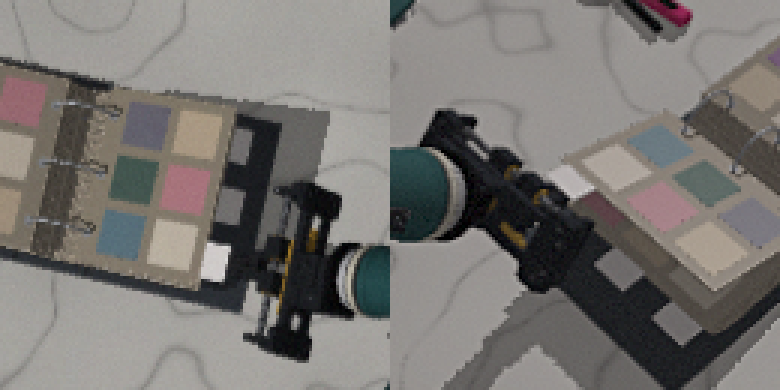

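The scene view shows the white tab riding up on the fingertip at (570,180), with the two lower tabs still in place. I'll follow the arc from here.

```bash
cat >>h.py <<'E'
def arc(a,r):return [-.075,-r*np.cos(a),.043+r*np.sin(a)]
E
python3 - <<'E'
from h import *
ph=np.linspace(.238,2.9,33)[1:]
rows([(arc(a,max(.192,.2-.012*(a-.238))),45,1) for a in ph])
E
```

```text
0.006 0.002 0.006 1.53 0 -0.64 -1; 0 0 0 1.55 0 -0.59 -1; 0 0 0 1.58 0 -0.45 -1; 0 0 0 1.61 0 -0.32 -1; 0 0 0 1.62 0 -0.18 -1; 0 0 0 1.62 0 -0.05 -1; 0 0 0 1.61 0 0.09 -1; 0 0 0 1.59 0 0.22 -1 

0 0 0 1.58 0 0.26 -1; 0 0 0 1.55 0 0.38 -1; 0 0 0 1.51 0 0.51 -1; 0 0 0 1.46 0 0.64 -1; 0 0 0 1.41 0 0.75 -1; 0 0 0 1.34 0 0.87 -1; 0 0 0 1.26 0 0.98 -1; 0 0 0 1.18 0 1.08 -1 

0 0 0 1.08 0 1.17 -1; 0 0 0 0.98 0 1.26 -1; 0 0 0 0.87 0 1.34 -1; 0 0 0 0.76 0 1.4 -1; 0 0 0 0.64 0 1.46 -1; 0 0 0 0.52 0 1.51 -1; 0 0 0 0.39 0 1.55 -1; 0 0 0 0.26 0 1.58 -1 

0 0 0 0.13 0 1.59 -1; 0 0 0 0 0 1.6 -1; 0 0 0 -0.14 0 1.59 -1; 0 0 0 -0.27 0 1.57 -1; 0 0 0 -0.4 0 1.55 -1; 0 0 0 -0.53 0 1.51 -1; 0 0 0 -0.65 0 1.46 -1; 0 0 0 -0.77 0 1.4 -1
```

Request:
step_arm(
  deltas="0 0 0 1.5 0 -0.65 -1; 0 0 0 1.55 0 -0.6 -1; 0 0 0 1.6 0 -0.45 -1; 0 0 0 1.6 0 -0.3 -1; 0 0 0 1.6 0 -0.2 -1; 0 0 0 1.6 0 -0.05 -1; 0 0 0 1.6 0 0.1 -1; 0 0 0 1.6 0 0.2 -1",
)

```text
time_s: 6.7
tool_pos: [0.4965, -0.0965, 0.2118]
ee_rot: [[0.131, 0.981, 0.142], [0.696, -0.193, 0.692], [0.706, 0.008, -0.708]]
force: [0.3, -1.6, -0.1]
width: 0.0004
finger_force: 0.5
```

```bash
python3 - <<'E'
from h import *
rep()
a=env.capture('top')[110:240,230:360];b=env.capture('scene')[115:245,165:295]
o=np.hstack([cv2.resize(i,None,fx=3,fy=3,interpolation=3) for i in(a,b)])
cv2.imwrite('pics/mid.png',o[...,::-1])
p,_=tip();f=np.arctan2(p[2]-.043,-p[1])
rows([(arc(a,.191),45,1) for a in np.linspace(f,2.9,25)[1:]])
E
```

```text
t 6.7 tip_b [-0.0757 -0.118   0.1941] r 0.1917 phi 0.908 F [ 0.31 -1.6  -0.06] j [-37.   9. 115.  40.  82. -42.] w 0.0004211023462917741 tilt [ 0.01  0.71 -0.71]
0.005 0.002 0.008 1.55 0.09 0.35 -1; 0 0 0 1.53 0 0.39 -1; 0 0 0 1.49 0 0.52 -1; 0 0 0 1.45 0 0.64 -1; 0 0 0 1.39 0 0.76 -1; 0 0 0 1.32 0 0.87 -1; 0 0 0 1.24 0 0.98 -1; 0 0 0 1.16 0 1.08 -1 

0 0 0 1.07 0 1.17 -1; 0 0 0 0.97 0 1.25 -1; 0 0 0 0.86 0 1.33 -1; 0 0 0 0.75 0 1.39 -1; 0 0 0 0.63 0 1.45 -1; 0 0 0 0.51 0 1.5 -1; 0 0 0 0.38 0 1.54 -1; 0 0 0 0.25 0 1.56 -1 

0 0 0 0.12 0 1.58 -1; 0 0 0 -0.01 0 1.58 -1; 0 0 0 -0.14 0 1.58 -1; 0 0 0 -0.27 0 1.56 -1; 0 0 0 -0.4 0 1.53 -1; 0 0 0 -0.52 0 1.49 -1; 0 0 0 -0.64 0 1.44 -1; 0 0 0 -0.76 0 1.39 -1
```

View pics/mid.png

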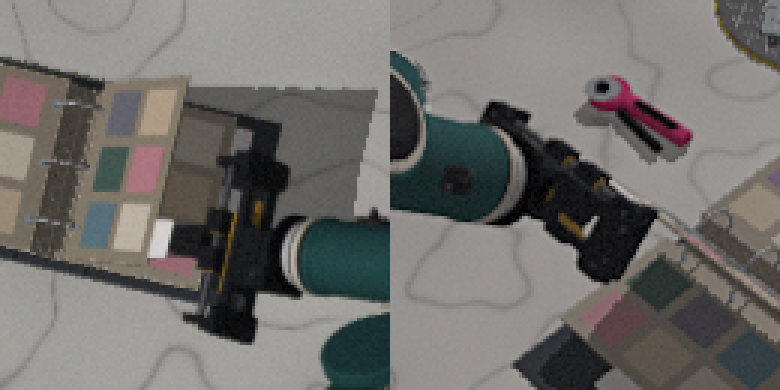

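Only the top board is up, at about 55°, with the next board flat beneath it (top crop, (205,160)). Continuing.

Request:
step_arm(
  deltas="0 0 0 1.55 0 0.35 -1; 0 0 0 1.5 0 0.4 -1; 0 0 0 1.5 0 0.5 -1; 0 0 0 1.45 0 0.65 -1; 0 0 0 1.4 0 0.75 -1; 0 0 0 1.3 0 0.85 -1; 0 0 0 1.25 0 1 -1; 0 0 0 1.15 0 1.1 -1",
)

```text
time_s: 7.6
tool_pos: [0.519, 0.0197, 0.2498]
ee_rot: [[0.131, 0.981, 0.142], [0.696, -0.193, 0.692], [0.706, 0.008, -0.708]]
force: [1.1, -0.5, -0.3]
width: 0.0004
finger_force: 0.4
```

Request:
step_arm(
  deltas="0 0 0 1.05 0 1.15 -1; 0 0 0 0.95 0 1.25 -1; 0 0 0 0.85 0 1.35 -1; 0 0 0 0.75 0 1.4 -1; 0 0 0 0.65 0 1.45 -1; 0 0 0 0.5 0 1.5 -1; 0 0 0 0.4 0 1.55 -1; 0 0 0 0.25 0 1.55 -1",
)

```text
time_s: 8.4
tool_pos: [0.5417, 0.1346, 0.2075]
ee_rot: [[0.131, 0.981, 0.141], [0.696, -0.192, 0.692], [0.706, 0.008, -0.708]]
force: [0.4, 0.2, 1.0]
width: 0.0004
finger_force: 0.3
```

```bash
python3 - <<'E'
from h import *
rep()
p,_=tip();f=np.arctan2(p[2]-.043,-p[1])
rows([(arc(a,.192),45,1) for a in np.linspace(f,2.93,9)[1:]])
E
```

```text
t 8.4 tip_b [-0.0759  0.1175  0.1898] r 0.188 phi 2.246 F [0.41 0.16 1.04] j [-12.   5. 121.  51.  66. -28.] w 0.00042940497999826037 tilt [ 0.01  0.71 -0.71]
0.005 0.002 0.006 0.5 0.09 1.59 -1; 0 0 0 -0.03 0 1.64 -1; 0 0 0 -0.17 0 1.63 -1; 0 0 0 -0.31 0 1.61 -1; 0 0 0 -0.44 0 1.58 -1; 0 0 0 -0.58 0 1.54 -1; 0 0 0 -0.71 0 1.48 -1; 0 0 0 -0.83 0 1.42 -1
```

Request:
step_arm(
  deltas="0 0 0 0.4 0 1.6 -1; 0 0 0 0 0 1.6 -1; 0 0 0 -0.2 0 1.6 -1; 0 0 0 -0.3 0 1.6 -1; 0 0 0 -0.45 0 1.6 -1; 0 0 0 -0.6 0 1.5 -1; 0 0 0 -0.7 0 1.5 -1; 0 0 0 -0.8 0 1.4 -1",
)

```text
time_s: 9.2
tool_pos: [0.5555, 0.201, 0.1001]
ee_rot: [[0.131, 0.981, 0.141], [0.696, -0.193, 0.691], [0.706, 0.007, -0.709]]
force: [0.1, 0.5, 0.5]
width: 0.0001
finger_force: 0.2
```

```bash
python3 - <<'E'
from h import *
rep()
p,_=tip()
rows([([-.075,.19,.052],45,8)])
E
```

```text
t 9.2 tip_b [-0.0751  0.1853  0.0824] r 0.1894 phi 2.932 F [0.07 0.48 0.46] j [ -5.  15. 123.  60.  54. -36.] w 7.220509780201414e-05 tilt [ 0.01  0.71 -0.71]
0.001 0 0.001 -0.23 0 0.31 -1; 0.001 0 0.001 -0.23 0 0.31 -1; 0.001 0 0.001 -0.23 0 0.31 -1; 0.001 0 0.001 -0.23 0 0.31 -1; 0.001 0 0.001 -0.23 0 0.31 -1; 0.001 0 0.001 -0.23 0 0.31 -1; 0.001 0 0.001 -0.23 0 0.31 -1; 0.001 0 0.001 -0.23 0 0.31 -1
```

Request:
step_arm(
  deltas="0 0 0 -0.25 0 0.35 -1; 0 0 0 -0.25 0 0.35 -1; 0 0 0 -0.25 0 0.35 -1; 0 0 0 -0.25 0 0.3 -1; 0 0 0 -0.25 0 0.3 -1; 0 0 0 -0.2 0 0.25 -1; 0 0 0 -0.2 0 0.25 -1; 0 0 0 0 0 0 -1",
)

```text
time_s: 10.0
tool_pos: [0.5564, 0.204, 0.0745]
ee_rot: [[0.132, 0.981, 0.141], [0.696, -0.193, 0.691], [0.706, 0.007, -0.708]]
force: [0.1, 0.1, 0.3]
width: -0.0
finger_force: 0.0
```

```bash
python3 -c "
from h import *
rep()"
```

```text
t 10.0 tip_b [-0.0748  0.1884  0.0568] r 0.1889 phi 3.069 F [0.06 0.06 0.28] j [ -4.  18. 123.  62.  53. -39.] w -1.1042639036307276e-05 tilt [ 0.01  0.71 -0.71]
```

Request:
step_arm(
  deltas="0 0 0 -0.1 0 0.1 -1; 0 0 0 -0.1 0 0.1 -1; 0 0 0 -0.1 0 0.1 -1; 0 0 0 -0.1 0 0.1 -1; 0 0 0 0 0 0 -1; 0 0 0 0 0 0 -1; 0 0 0 0 0 0 -1; 0 0 0 0 0 0 -1",
)

```text
time_s: 10.8
tool_pos: [0.5566, 0.2041, 0.0693]
ee_rot: [[0.131, 0.981, 0.141], [0.696, -0.193, 0.692], [0.706, 0.008, -0.708]]
force: [-0.5, 0.4, 1.3]
width: 0.0005
finger_force: 0.5
```

```bash
python3 - <<'E'
from h import *
rep()
a=env.capture('top')[100:230,175:305];b=env.capture('scene')[115:245,235:365]
o=np.hstack([cv2.resize(i,None,fx=3,fy=3,interpolation=3) for i in(a,b)])
cv2.imwrite('pics/left.png',o[...,::-1])
E
```

```text
t 10.8 tip_b [-0.0746  0.1885  0.0516] r 0.1887 phi 3.096 F [-0.47  0.44  1.32] j [ -4.  18. 123.  62.  52. -40.] w 0.00047833893986697854 tilt [ 0.01  0.71 -0.71]
```

View pics/left.png

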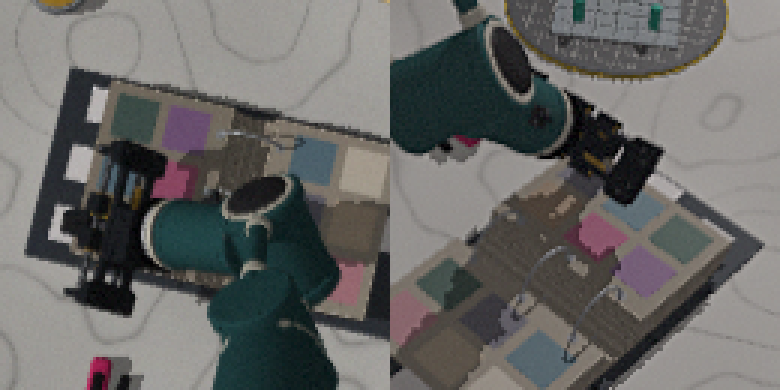

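The board is down on the left pile, its tab under the fingertip at (62,222). I'll press gently until the force climbs.

Request:
step_arm(
  deltas="0 0 0 -0.1 0 0.1 -1; 0 0 0 -0.1 0 0.1 -1; 0 0 0 0 0 0 -1; 0 0 0 -0.1 0 0.1 -1; 0 0 0 0 0 0 -1; 0 0 0 0 0 0 -1; 0 0 0 0 0 0 -1; 0 0 0 0 0 0 -1",
)

```text
time_s: 11.7
tool_pos: [0.5571, 0.2045, 0.0677]
ee_rot: [[0.129, 0.982, 0.141], [0.694, -0.191, 0.695], [0.709, 0.009, -0.705]]
force: [-7.3, -7.1, 17.2]
width: 0.0006
finger_force: 8.5
```

```bash
python3 -c "
from h import *
rep()"
```

```text
t 11.7 tip_b [-0.0742  0.1891  0.0501] r 0.1892 phi 3.104 F [-7.26 -7.05 17.22] j [ -4.  19. 123.  63.  52. -40.] w 0.000594079159547727 tilt [ 0.    0.71 -0.71]
```

It has reached the stop: 17 N with only 1.5 mm of travel. I'll lift straight up and away.

Request:
step_arm(
  deltas="0 0 0 0.15 0 -0.15 -1; 0 0 0 0.2 0 -0.2 -1; 0 0 0 0.5 0 -0.5 -1; 0 0 0 1 0 -1 -1; 0 0 0 2 0 -2 -1; 0 0 0 2.5 0 -2.5 -1; 0 0 0 2.5 0 -2.5 -1; 0 0 0 2 0 -2 -1",
)

```text
time_s: 12.5
tool_pos: [0.5557, 0.2045, 0.2205]
ee_rot: [[0.13, 0.981, 0.142], [0.696, -0.193, 0.691], [0.706, 0.009, -0.708]]
force: [0.1, 0.7, 0.1]
width: 0.0005
finger_force: 0.0
```

```bash
python3 - <<'E'
from h import *
rep()
a=env.capture('top')[100:230,175:345];b=env.capture('scene')[115:290,195:365]
cv2.imwrite('pics/end.png',np.hstack([cv2.resize(i,(390,400),interpolation=3) for i in(a,b)])[...,::-1])
rows([([-.02,-.15,.30],45,8)])
E
```

```text
t 12.5 tip_b [-0.0755  0.1888  0.2028] r 0.2473 phi 2.439 F [0.14 0.73 0.15] j [ -4.   5. 119.  53.  62. -22.] w 0.000545830581772441 tilt [ 0.01  0.71 -0.71]
0.001 0 0.001 -2.18 0.69 -3.82 -1; 0.001 0 0.001 -2.18 0.68 -3.82 -1; 0.001 0 0.001 -2.17 0.68 -3.82 -1; 0.001 0 0.001 -2.17 0.68 -3.83 -1; 0.001 0 0.001 -2.17 0.68 -3.83 -1; 0.001 0 0.001 -2.17 0.67 -3.83 -1; 0.001 0 0.001 -2.17 0.67 -3.83 -1; 0.001 0 0.001 -2.17 0.67 -3.83 -1
```

View pics/end.png

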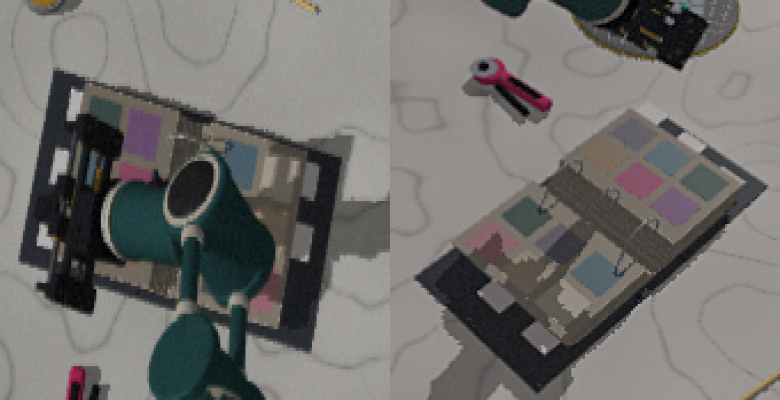

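The board lies flat on the left pile, the next board hasn't moved, the binder corner hasn't moved (about 1 px), and the hand is 15 cm clear. Handing in.

```bash
python3 -c "
from bench import env
print(env.close_job())"
```

```text
the job is handed in; nothing more can be done
None
```

I turned the top board over the rings and pressed it flat on the left-hand pile. The final pictures show the next board still in place and the binder not visibly shifted. I took the hand clear and handed the job in at about 12.6 s; no verdict came back.

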